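# Pile chip trays, then crack the dry box and hold it ajar

### The job

Get the three chip trays ready to load and the dry box venting: first pile the two blue trays squarely, edges flush, on top of the black one, which stays on its mat. Then take the dry box lid by its bar handle, break it free of its sticky gasket without letting it jump wide open (never more than about 6 cm at the front), and hold it ajar with a gap of about 3 cm (2 to 4 cm) at its front edge: finish while still holding the lid there. Leave the vial, the reagent bottles and the brass nut near the work alone.

Things in the scene. Friction and masses are not known exactly. Their poses are not given: they have to be found in the camera images.
- tray_base: black chip tray with nine small gold chip windows in its top, a square flat box 50 x 50 x 14 mm of about 50 g, loose, lying in the middle of the mat; origin at the centre of its underside, x and y along its edges, z up
- tray_1: blue chip tray with nine small pale chip windows in its top, same box, 50 x 50 x 14 mm, about 50 g, loose on the worktop; flat top and underside; origin at the centre of its underside, x and y along its edges, z up
- tray_2: the other blue chip tray, the same in every way as tray_1; either may go on first
- mat: dark rubber mat, 70 x 70 x 3 mm, fixed to the worktop; origin at the centre of its underside
- dry_box: white plastic dry box (desiccator) fixed to the worktop, 150 mm deep (its x), 130 mm wide (its y), 60 mm high, 68 mm with the lid; origin at the centre of its underside, +x toward the hinge side, -x is its front; its orange cartridge shows through the clear window of the lid. Well above and to the right of it a monitor hangs beside the worktop (from about 0.48 m above the worktop, some 0.52 m to the right of the robot): keep the arm clear of it
- lid_handle (a point): centre of the lid's bar handle: a round steel bar 10 mm thick, 64 mm long along the box's y, standing on two posts of the same thickness at its ends (54 mm free between them), 32 mm above the lid's top (axis to top); when shut it lies 130 mm in front of the hinge axis and 40 mm above it (100 mm above the worktop). Its orientation is that of the lid: x away from the front, y along the bar
- lid_hinge (a point): the lid's hinge axis, along the box's y, at the box's far upper edge: 75 mm behind the box's origin and 60 mm above the worktop
- lid (a joint): opening of the lid in rad, 0 shut, growing as the front edge rises about the hinge; the front edge is 154 mm from the hinge, so 0.2 rad is a gap of about 30 mm. The gasket sticks: pulling the bar straight up takes about 13 to 15 N to start, and within some 8 mm of rise that falls to the 2 N of the lid's own weight (0.3 kg). Let go, the lid falls shut
- vial_1: amber sample vial, 28 mm thick, 60 mm high, loose, to the left of the dry box; leave it alone
- reagent_bottle_1: small glass reagent bottle, yellowish, with a white cap, 53 mm thick, 105 mm high, loose, left of and behind the vial; leave it alone
- brass_nut_1: brass nut, 22 mm wide, 12 mm high, loose, near the worktop's front edge before the dry box; leave it alone
There are look-alikes about, which are no part of the job. Several things have the shape of the tray_base; the one meant has the colours described above.

How it is judged:
By the outcome, as a careful person would: the job done as asked, in the order asked, and still so for the second after the job is handed in, while the arm keeps its last pose, push and grip.
It also fails if it takes over 62 s, if anything falls off the work surface, if the arm or the gripper's body presses on something with over 40 N, if the wrist force passes 120 N, or if a joint passes its speed limit or range.

### The arm

A 6-joint arm with a two-finger parallel gripper is mounted at the origin on a cart in front of the work surface, level with it; the furniture and walls round the work are solid. World frame = base frame: x ahead of the robot, y to its left, z up, the work surface at z = 0. Lengths are in m, angles in rad, forces in N, time in s.
With the tool pointing down it reaches from about 0.3 to 0.95 m from the base axis. Payload 3.1 kg.
Tool frame: the origin (TCP) lies on the centre line of the jaws, within the pads' length; the fingertips stand 25 mm ahead of it and the grasp point (between the pads) lies 6 mm ahead of it; z points along the fingers, y is the line along which they close (so a half turn about z gives the same grasp; the last joint's range is limited). The gripper opens to 85 mm and grips with 20 to 120 N. Pads are 22 mm wide; open, the fingers measure 114 mm over their backs; the gripper's body (76 mm by 85 mm) begins 54 mm behind the grasp point. The pads swing forward as they close: fully open they stand 13 mm farther back than shut.
Start: joints at [1.097, 0.308, 1.634, -0, 1.2, -0.07], TCP at [0.246, 0.575, 0.256] pointing down, gripper open.
Joint ranges: [-3.06, 3.06], [-0.79, 1.96], [0.05, 2.63], [-1.19, 4.34], [0.05, 2.64], [-2.94, 2.94]. Speed limits (rad/s): [2.79, 2.79, 3.14, 3.14, 3.14, 3.14].

### API

Orientations are given as a unit quaternion [x, y, z, w].
In Python, from plant import readout, camera, get_calibration, order, trace gives the robot as it stands.
- The arm moves only by the shell command python3 -m inch 'ROWS' [FORCE]. ROWS is JSON, a list of rows, each an object of numbers: "x", "y", "z": the shift along the tool's x, y, z in m; "ax", "ay", "az": the turn, a rotation vector about the tool's x, y, z in rad; "claw": the opening, from 0 (shut) to 1 (fully open). In form: [{"x": .., "y": .., "z": .., "ax": .., "ay": .., "az": .., "claw": ..}, ...]. A call has 1 to 20 rows; each row shifts and turns the commanded pose from where the row before left it, along the tool's axes as they then stand; what a row does not reach is not made up. A row lasts 1/12 s, in which the tool goes at most 41.7 mm and 7.16 degrees, less where a joint would pass 70% of its speed; a pose out of reach is approached as far as the arm can. A call is refused whole if a number of a shift passes 0.0417 or a number of a turn 0.125, either way. A call with a gripper value outside its range is refused whole. The fingers move at their own pace and stop on an object; FORCE is the grip in N (left out, the last holds). Time passes only in rows, so rows that do not move let the fingers close. It gives the time, the measured TCP pose, the force, the opening and the grip force at its end, in the units of the state.
- readout.observe(): the state, without advancing time (a new reading comes with each control period).
- camera(name): name is "side" or "top"; returns the picture (400x640x3 uint8, red, green, blue); there is no depth.
- get_calibration(name): a dict with "vertical_fov" (degrees; the focal length in pixels is half the picture's height over the tangent of half this angle, whatever the lens; pixels are square), "cx", "cy" (the principal point, pixels), "k1" (the pictures are not rectified: a ray, as slopes to the right and down, at radius r is drawn at 1 + k1 r^2 times it, then the intrinsics apply), "rvec" (rotation vector, rad) and "tvec" (3), from world to camera coordinates, as OpenCV has them. Camera axes: x right, y down, z forward; pixel columns grow to the right and rows downward; lengths in m; the calibration is good to about 2 mm. A picture is of the moment at which its call begins. get_calibration takes no time and is no camera call.
- order.hand_in(): hands the job in; it is judged then, once.
Trained networks look in the newest picture that a camera, given by its name, has taken for a name from the list of things; names that differ only in an ending like _2 or _b are one class to them, and where a whole thing is asked for, a point or a joint stands for the part that bears it (a point fixed in the world has none). Each returns a list of dicts, best first, with "score" (0 to 1); they miss things now and then, are a little off and sometimes report something else, mostly with a low value. They report only what shows in the picture. A call takes as long as a camera call. They do not tell look-alikes from the thing itself.
- trace(query, camera): "region" (400x640 bool, what is visible of it) and "pixel" ([column, row] in pixels, amid what is visible of it).
The state is a dict: "clock": time; "joint_pos": joint angles; "joint_vel": joint speeds; "tau": joint torques, N m; "position": TCP position; "eef_rot": TCP orientation; "contact_force": force on the tool from outside, world axes, zero at the start; "wrist_torque": the same for the moment, N m; "opening": opening from 0.0 (shut) to 1.0 (fully open); "finger_force": force on a finger pad.
Only numpy, scipy, OpenCV 4.12 (cv2) and the standard library are available. Lean on these libraries where they do the work, as an engineer would, in place of code of your own. Each camera call takes 0.05 s, during which the arm holds its last target. There are 200 camera calls.

## Working session

There is one attempt and no reset: what is moved stays moved. The work goes in short steps, Python scripts to look and compute and a shell command to move; the robot and the scene stay as the last step left them, time stands still between calls to the robot, and variables do not carry over. Pictures are saved under pics/ and viewed, at most 10 in all, crops included, and the job is handed in when it is done.

```bash
mkdir -p pics; ls
cat > h.py <<'E'
import numpy as np, cv2
from plant import readout, camera, get_calibration, order, trace
def cal(n):
    c=get_calibration(n); f=200/np.tan(np.radians(c["vertical_fov"])/2)
    K=np.array([[f,0,c["cx"]],[0,f,c["cy"]],[0,0,1]]); R=cv2.Rodrigues(np.array(c["rvec"],float))[0]
    return K,np.array([c["k1"],0,0,0,0.]),R,np.array(c["tvec"],float).ravel()
def ray(n,p):
    K,d,R,t=cal(n); u=cv2.undistortPoints(np.array(p,float).reshape(-1,1,2),K,d).reshape(-1,2)
    return -R.T@t,np.c_[u,np.ones(len(u))]@R
def onz(n,p,z):
    o,d=ray(n,p); return o+d*((z-o[2])/d[:,2])[:,None]
def proj(n,P):
    K,d,R,t=cal(n); return cv2.projectPoints(np.array(P,float).reshape(-1,1,3),cv2.Rodrigues(R)[0],t,K,d)[0].reshape(-1,2)
def snap(n,f):
    im=camera(n); cv2.imwrite(f"pics/{f}.png",im[:,:,::-1]); return im
E
python3 - <<'E'
from h import *
a=snap("top","t0");b=snap("side","s0")
for n in("top","side"):
    o=ray(n,[320,200]);print(n,o[0],o[1])
    for q in("tray_base","tray_1","dry_box","lid_handle","mat","vial_1","brass_nut_1"):
        for r in trace(q,n): 
            z={"tray_base":.014,"tray_1":.014,"dry_box":.068,"lid_handle":.1}.get(q,0)
            m=r["region"]; print(q,round(r["score"],2),np.round(r["pixel"]),m.sum(),np.round(onz(n,[r["pixel"]],z)[0],3))
print(readout.observe())
E
```

```text
pics
top [0.38108657 0.07482569 1.11414129] [[ 0.15625312 -0.01544302 -0.98772641]]
tray_base 0.66 [335. 200.] 298 [0.555 0.014 0.014]
tray_1 0.59 [310. 237.] 284 [0.444 0.085 0.014]
tray_1 0.51 [214. 236.] 306 [0.441 0.361 0.014]
dry_box 0.81 [399. 198.] 2902 [ 0.559 -0.164  0.068]
lid_handle 0.89 [404. 199.] 2522 [ 0.551 -0.17   0.1  ]
mat 0.81 [271. 239.] 256 [0.438 0.199 0.   ]
vial_1 0.67 [354. 176.] 76 [ 0.635 -0.043  0.   ]
vial_1 0.65 [277. 235.] 300 [0.451 0.181 0.   ]
vial_1 0.58 [312. 237.] 320 [0.446 0.077 0.   ]
side [0.55818857 0.89141192 0.47573178] [[-0.00848108 -0.90571838 -0.42389878]]
tray_base 0.86 [365. 254.] 459 [0.458 0.18  0.014]
tray_base 0.82 [319. 221.] 290 [0.554 0.027 0.014]
tray_1 0.96 [382. 320.] 810 [0.454 0.383 0.014]
tray_1 0.81 [359. 231.] 323 [0.461 0.081 0.014]
dry_box 0.82 [312. 182.] 2153 [ 0.569 -0.097  0.068]
dry_box 0.52 [312. 174.] 1063 [ 0.568 -0.158  0.068]
lid_handle 0.77 [317. 172.] 1084 [ 0.555 -0.087  0.1  ]
mat 0.77 [371. 266.] 154 [0.449 0.205 0.   ]
mat 0.44 [310. 174.] 1076 [ 0.579 -0.33   0.   ]
vial_1 0.49 [287. 203.] 225 [ 0.642
[... 152 characters left out ...]
s': array([ 1.09730390e+00,  3.08049882e-01,  1.63382253e+00,  1.74703636e-05,
        1.19970309e+00, -6.96838046e-02]), 'joint_vel': array([ 2.97995420e-04, -8.77263472e-04,  4.88732913e-05, -1.34874723e-03,
       -2.48322412e-04, -1.57847833e-03]), 'tau': array([-2.76122892e-04, -4.15217686e+01, -2.77068222e+01,  5.61312277e-05,
        4.52643399e-04, -8.35578859e-07]), 'position': array([0.24558701, 0.57472401, 0.25629251]), 'eef_rot': array([ 2.00538425e-01,  9.79685837e-01,  1.04467651e-05, -5.54126000e-06]), 'contact_force': array([ 0.98542351,  0.5718527 , -0.21694758]), 'wrist_torque': array([0.01220192, 0.02486318, 0.00083425]), 'finger_force': 0.0, 'opening': 1.0013184559730375}
```

Run:
```python
import cv2,numpy as np
t=cv2.imread("pics/t0.png");s=cv2.imread("pics/s0.png")
a=cv2.resize(t[150:275,190:460],(800,370),interpolation=cv2.INTER_CUBIC)
cv2.imwrite("pics/t0c.png",a)
cv2.imwrite("pics/s0c.png",cv2.resize(s[140:350,220:480],(743,600),interpolation=cv2.INTER_CUBIC))
```

```text
(no output)
```

View pics/t0c.png

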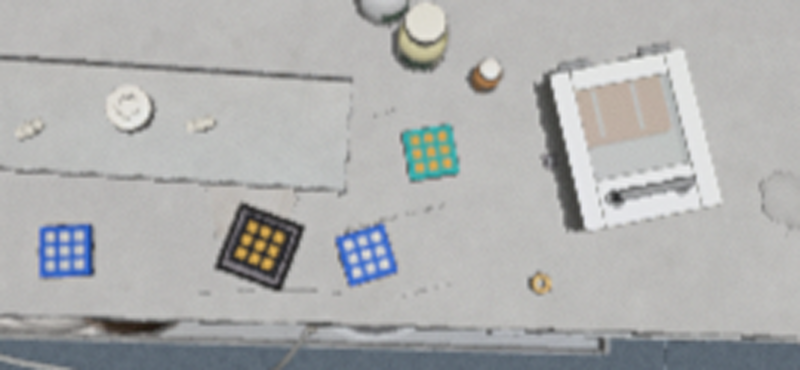

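View pics/s0c.png

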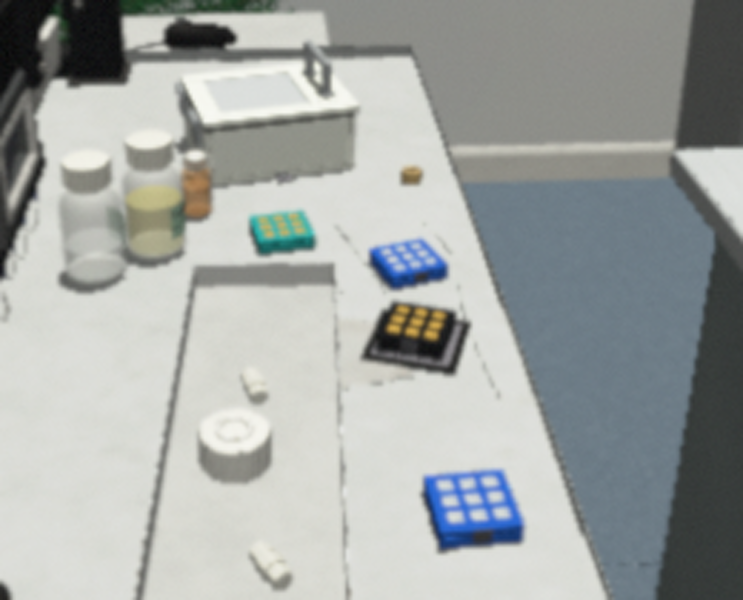

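The top view shows two blue trays at about (212,235) and (314,236). There are two trays with gold windows: a black one on the dark mat at (278,233) and a teal one at (335,200). The black one fits tray_base, since it is black, has gold windows and sits on the mat; the teal one is the look-alike. The enlarged crops of both views confirm this. The lid bar runs from about (396,216) to (423,212).

```bash
cat >> h.py <<'E'
def grid(n,im,P,z,kind,rad=14,tz=None):
    """centre,yaw of a tray near world P from its 9 windows (top at z)"""
    c=proj(n,[[P[0],P[1],z]])[0]; S=8; r=rad*(1 if n=="top" else 1.6)
    x0,y0=(c-r).astype(int); r2=int(2*r)
    cr=im[y0:y0+r2,x0:x0+r2]; b=cv2.resize(cr,None,fx=S,fy=S,interpolation=cv2.INTER_CUBIC).astype(float)
    R,G,B=b[...,0],b[...,1],b[...,2]
    if kind=="blue": # windows: not blue, inside blue hull
        blue=((B-R)>60).astype(np.uint8); cs=max(cv2.findContours(blue,0,2)[0],key=cv2.contourArea)
        H=np.zeros_like(blue); cv2.fillConvexPoly(H,cv2.convexHull(cs),1)
        H=cv2.erode(H,np.ones((9,9))); w=R; 
    else: H=np.ones(R.shape,np.uint8); w=R-B
    v=w[H>0]; th=(np.percentile(v,97)+np.percentile(v,30))/2
    k,l,st,ce=cv2.connectedComponentsWithStats(((w>th)&(H>0)).astype(np.uint8))
    ok=[i for i in range(1,k) if st[i,4]>60]
    pix=(ce[ok]+.5)/S-.5+[x0,y0]; W=onz(n,pix,z)[:,:2]
    hull=None
    if kind=="blue":
        q=(cs.reshape(-1,2)+.5)/S-.5+[x0,y0]; hull=cv2.minAreaRect(onz(n,q,z)[:,:2].astype(np.float32))
    rc=cv2.minAreaRect(W.astype(np.float32)); yaw=np.radians((rc[2]+45)%90-45)
    return len(ok),W.mean(0),np.array(rc[0]),yaw,rc[1],hull
E
python3 - <<'E'
from h import *
I={n:cv2.imread(f"pics/{n[0]}0.png")[:,:,::-1] for n in("top","side")}
px={"A":(212,235),"B":(314,236),"K":(278,233)}
for k,p in px.items():
    z=.017 if k=="K" else .014
    P=onz("top",[p],z)[0]
    for n in I: 
        r=grid(n,I[n],P,z,"gold" if k=="K" else "blue"); print(k,n,r[0],*[np.round(v,4) for v in r[1:4]],np.round(r[4],4),r[5])
a=onz("top",[(395.9,216.5),(422.9,211.8)],.1);print("bar top",a.round(3),np.arctan2(*(a[0]-a[1])[[0,1]]))
c=np.array([(550,75),(683,48),(722,205),(585,230)])/2.963+[190,150]
c=onz("top",c,.068);print(c.round(3),c.mean(0)); print(np.arctan2(*(c[0]-c[3])[[1,0]]),np.arctan2(*(c[1]-c[2])[[1,0]]))
s=np.array([(306,55),(328,88),(312,45),(330,60)])*.35+[220,140];print("side bar",onz("side",s,.1).round(3))
E
```

```text
A top 9 [0.4452 0.3695] [0.4453 0.3694] 0.0782 [0.028  0.0282] ((0.4449896216392517, 0.3687816560268402), (0.050094932317733765, 0.050647202879190445), 4.6637468338012695)
A side 9 [0.4467 0.369 ] [0.4467 0.369 ] 0.0728 [0.0277 0.0278] ((0.4474112093448639, 0.3755878508090973), (0.05184898525476456, 0.06154502183198929), 4.1456451416015625)
B top 9 [0.4499 0.0744] [0.45   0.0744] 0.3199 [0.0278 0.0281] ((0.44975361227989197, 0.07438938319683075), (0.05028460919857025, 0.050620730966329575), 18.696231842041016)
B side 2 [0.4486 0.0722] [0.4486 0.0722] 0.3299 [0.0204 0.    ] ((0.45236799120903015, 0.08311130851507187), (0.056203439831733704, 0.0654003694653511), 18.799795150756836)
K top 7 [0.4558 0.1789] [0.4559 0.1789] -0.3585 [0.0278 0.0277] None
K side 3 [0.4576 0.1795] [0.4577 0.1795] -0.3524 [0.     0.0277] None
bar top [[ 0.502 -0.148  0.1  ]
 [ 0.518 -0.222  0.1  ]] -0.20091033087514604
[[ 0.623 -0.098  0.068]
 [ 0.653 -0.227  0.068]
 [ 0.502 -0.261  0.068]
 [ 0.475 -0.131  0.068]] [ 0.5631143  -0.17942298  0.068     ]
0.22092955614882098 0.2220807210591098
side bar [[ 0.525 -0.186  0.1  ]
 [ 0.508 -0.092  0.1  ]
 [ 0.518 -0.217  0.1  ]
 [ 0.502 -0.169  0.1  ]]
```

```bash
cat > d.py <<'E'
import sys; from h import *
from scipy.spatial.transform import Rotation as Rn
def rep(x,y,z,phi=None):
    o=readout.observe(); R=Rn.from_quat(o["eef_rot"]).as_matrix(); p=np.array(o["position"])
    f=np.arctan2(R[1,1],R[0,1]); print("t%.2f"%o["clock"],"pos",p.round(4),"phi %.4f"%f,"tilt",R[:,2].round(3),"op %.3f ff %.1f"%(o["opening"],o["finger_force"]),"F",np.round(o["contact_force"],1),"j6 %.2f"%o["joint_pos"][5])
    D=np.array([x,y,z])-p; az=0
    if phi is not None: az=(f-phi+np.pi/2)%np.pi-np.pi/2
    print("delta now",(R.T@D).round(4),"az %.4f"%az,"after turn",((R@Rn.from_rotvec([0,0,az]).as_matrix()).T@D).round(4))
if __name__=="__main__": rep(*[float(a) for a in sys.argv[1:]])
E
python3 -m inch '[{"x":-0.0265,"y":-0.011,"z":0.0156},{"x":-0.0265,"y":-0.011,"z":0.0156},{"x":-0.0265,"y":-0.011,"z":0.0156},{"x":-0.0265,"y":-0.011,"z":0.0156},{"x":-0.0265,"y":-0.011,"z":0.0156},{"x":-0.0265,"y":-0.011,"z":0.0156},{"x":-0.0265,"y":-0.011,"z":0.0156},{"x":-0.0265,"y":-0.011,"z":0.0156},{"x":-0.0265,"y":-0.011,"z":0.0156},{"x":-0.0265,"y":-0.011,"z":0.0156},{"az":-0.12},{"az":-0.12},{"az":-0.12},{"az":-0.119},{"x":0}]'; python3 d.py .446 .3692 .03 1.647
```

```text
t0.80 pos [0.2456 0.5747 0.2563] phi 1.1670 tilt [-0.  0. -1.] op 1.001 ff 0.0 F [ 1.   0.6 -0.2] j6 -0.07
delta now [-0.2651 -0.1102  0.2263] az -0.4800 after turn [-0.1842 -0.2202  0.2263]invalid input at $[0]: expected keys x, y, z, ax, ay, az, claw
```

```bash
python3 -m inch '[{"x":-0.0265,"y":-0.011,"z":0.0156,"ax":0,"ay":0,"az":0,"claw":1},{"x":-0.0265,"y":-0.011,"z":0.0156,"ax":0,"ay":0,"az":0,"claw":1},{"x":-0.0265,"y":-0.011,"z":0.0156,"ax":0,"ay":0,"az":0,"claw":1},{"x":-0.0265,"y":-0.011,"z":0.0156,"ax":0,"ay":0,"az":0,"claw":1},{"x":-0.0265,"y":-0.011,"z":0.0156,"ax":0,"ay":0,"az":0,"claw":1},{"x":-0.0265,"y":-0.011,"z":0.0156,"ax":0,"ay":0,"az":0,"claw":1},{"x":-0.0265,"y":-0.011,"z":0.0156,"ax":0,"ay":0,"az":0,"claw":1},{"x":-0.0265,"y":-0.011,"z":0.0156,"ax":0,"ay":0,"az":0,"claw":1},{"x":-0.0265,"y":-0.011,"z":0.0156,"ax":0,"ay":0,"az":0,"claw":1},{"x":-0.0265,"y":-0.011,"z":0.0156,"ax":0,"ay":0,"az":0,"claw":1},{"x":0,"y":0,"z":0,"ax":0,"ay":0,"az":-0.12,"claw":1},{"x":0,"y":0,"z":0,"ax":0,"ay":0,"az":-0.12,"claw":1},{"x":0,"y":0,"z":0,"ax":0,"ay":0,"az":-0.12,"claw":1},{"x":0,"y":0,"z":0,"ax":0,"ay":0,"az":-0.12,"claw":1},{"x":0,"y":0,"z":0,"ax":0,"ay":0,"az":0,"claw":1}]'; python3 d.py .446 .3692 .03 1.647
```

```text
clock: 2.05
position: [0.4463, 0.3694, 0.1003]
eef_rot: [-0.039, 0.999, 0.0, 0.0]
contact_force: [-0.9, 0.2, -0.2]
opening: 0.999
finger_force: 0.0
t2.05 pos [0.4463 0.3694 0.1003] phi 1.6485 tilt [ 0.  0. -1.] op 0.999 ff 0.0 F [-0.9  0.2 -0.2] j6 -1.03
delta now [ 0.0004 -0.0001  0.0703] az 0.0015 after turn [ 0.0004 -0.0001  0.0703]
```

```bash
python3 -m inch '[{"x":0,"y":0,"z":0.024,"ax":0,"ay":0,"az":0,"claw":1},{"x":0,"y":0,"z":0.024,"ax":0,"ay":0,"az":0,"claw":1},{"x":0,"y":0,"z":0.014,"ax":0,"ay":0,"az":0,"claw":1},{"x":0,"y":0,"z":0.01,"ax":0,"ay":0,"az":0,"claw":1},{"x":0,"y":0,"z":0,"ax":0,"ay":0,"az":0,"claw":0.4},{"x":0,"y":0,"z":0,"ax":0,"ay":0,"az":0,"claw":0.4},{"x":0,"y":0,"z":0,"ax":0,"ay":0,"az":0,"claw":0.4},{"x":0,"y":0,"z":0,"ax":0,"ay":0,"az":0,"claw":0.4},{"x":0,"y":0,"z":0,"ax":0,"ay":0,"az":0,"claw":0.4},{"x":0,"y":0,"z":0,"ax":0,"ay":0,"az":0,"claw":0.4}]' 30; python3 d.py .4567 .1792 .1 1.214
```

```text
clock: 2.88
position: [0.447, 0.3702, 0.0295]
eef_rot: [-0.038, 0.999, 0.001, 0.001]
contact_force: [-0.6, -0.4, 2.4]
opening: 0.569
finger_force: 32.0
t2.88 pos [0.447  0.3702 0.0295] phi 1.6469 tilt [ 0.002  0.001 -1.   ] op 0.569 ff 32.0 F [-0.6 -0.4  2.4] j6 -1.03
delta now [ 0.0047 -0.191  -0.0707] az 0.4329 after turn [-0.0759 -0.1754 -0.0707]
```

```bash
python3 -m inch '[{"x":0,"y":0,"z":-0.02,"ax":0,"ay":0,"az":0,"claw":0.4},{"x":0,"y":0,"z":-0.025,"ax":0,"ay":0,"az":0,"claw":0.4},{"x":0.0008,"y":-0.0318,"z":-0.01,"ax":0,"ay":0,"az":0,"claw":0.4},{"x":0.0008,"y":-0.0318,"z":0,"ax":0,"ay":0,"az":0,"claw":0.4},{"x":0.0008,"y":-0.0318,"z":0,"ax":0,"ay":0,"az":0,"claw":0.4},{"x":0.0008,"y":-0.0318,"z":0,"ax":0,"ay":0,"az":0,"claw":0.4},{"x":0.0008,"y":-0.0318,"z":0,"ax":0,"ay":0,"az":0,"claw":0.4},{"x":0.0008,"y":-0.0318,"z":0,"ax":0,"ay":0,"az":0,"claw":0.4},{"x":0,"y":0,"z":0,"ax":0,"ay":0,"az":0.109,"claw":0.4},{"x":0,"y":0,"z":0,"ax":0,"ay":0,"az":0.108,"claw":0.4},{"x":0,"y":0,"z":0,"ax":0,"ay":0,"az":0.108,"claw":0.4},{"x":0,"y":0,"z":0,"ax":0,"ay":0,"az":0.108,"claw":0.4},{"x":0,"y":0,"z":0,"ax":0,"ay":0,"az":0,"claw":0.4},{"x":0,"y":0,"z":0,"ax":0,"ay":0,"az":0,"claw":0.4}]'; python3 d.py .4567 .1792 .0455 1.214
```

```text
clock: 4.05
position: [0.4558, 0.1788, 0.0835]
eef_rot: [0.176, 0.984, 0.0, 0.0]
contact_force: [-0.2, -0.2, -0.0]
opening: 0.573
finger_force: 31.7
t4.05 pos [0.4558 0.1788 0.0835] phi 1.2166 tilt [ 0.  0. -1.] op 0.573 ff 31.7 F [-0.2 -0.2 -0. ] j6 -0.93
delta now [-0.0007  0.0007  0.038 ] az 0.0026 after turn [-0.0007  0.0007  0.038 ]
```

```bash
python3 -m inch '[{"x":-0.0007,"y":0.0007,"z":0.015,"ax":0,"ay":0,"az":0.0026,"claw":0.4},{"x":0,"y":0,"z":0.013,"ax":0,"ay":0,"az":0,"claw":0.4},{"x":0,"y":0,"z":0.006,"ax":0,"ay":0,"az":0,"claw":0.4},{"x":0,"y":0,"z":0.003,"ax":0,"ay":0,"az":0,"claw":0.4},{"x":0,"y":0,"z":0,"ax":0,"ay":0,"az":0,"claw":0.4}]'; python3 d.py .4567 .1792 .0465 1.214
python3 - <<'E'
from h import *
im=snap("side","s1"); c=proj("side",[[.4567,.1792,.03]])[0].astype(int); print(c)
cv2.imwrite("pics/s1c.png",cv2.resize(im[c[1]-45:c[1]+45,c[0]-60:c[0]+60,::-1],(800,600),interpolation=cv2.INTER_CUBIC))
E
```

```text
clock: 4.47
position: [0.4564, 0.1793, 0.0466]
eef_rot: [0.178, 0.984, -0.0, -0.001]
contact_force: [-0.2, -0.2, -0.8]
opening: 0.573
finger_force: 31.7
t4.47 pos [0.4564 0.1793 0.0466] phi 1.2131 tilt [-0.001 -0.    -1.   ] op 0.573 ff 31.7 F [-0.2 -0.2 -0.8] j6 -0.93
delta now [-0.0003  0.      0.0001] az -0.0009 after turn [-0.0003  0.      0.0001]
[365 247]
```

View pics/s1c.png

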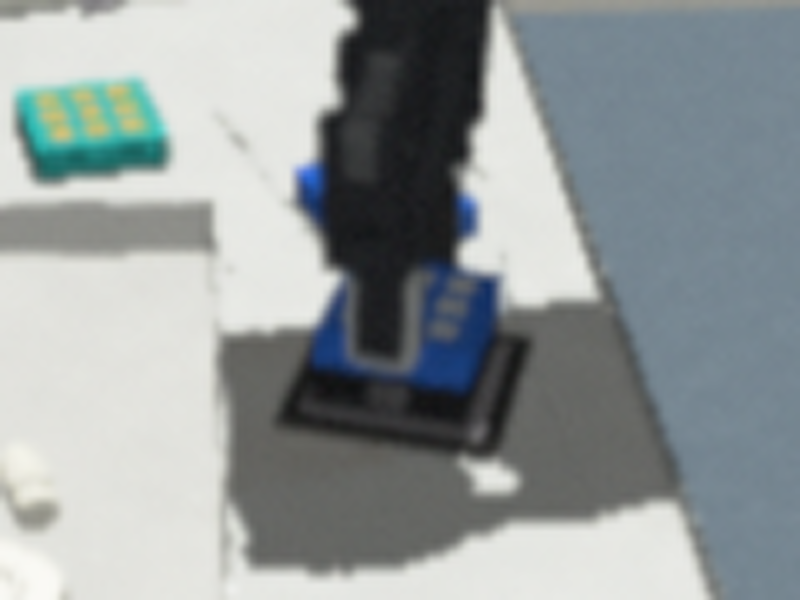

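The crop shows the blue tray sitting over the black one, centred on the mat at about (400,360) in the crop. I'll release it and fetch the second tray.

```bash
python3 -m inch '[{"x":0,"y":0,"z":0.0008,"ax":0,"ay":0,"az":0,"claw":0.4},{"x":0,"y":0,"z":0,"ax":0,"ay":0,"az":0,"claw":0.65},{"x":0,"y":0,"z":0,"ax":0,"ay":0,"az":0,"claw":0.75},{"x":0,"y":0,"z":0,"ax":0,"ay":0,"az":0,"claw":1},{"x":0,"y":0,"z":0,"ax":0,"ay":0,"az":0,"claw":1},{"x":0,"y":0,"z":-0.03,"ax":0,"ay":0,"az":0,"claw":1},{"x":0,"y":0,"z":-0.03,"ax":0,"ay":0,"az":0,"claw":1}]'; python3 d.py .450 .0742 .1 1.893
```

```text
clock: 5.1
position: [0.4543, 0.1785, 0.1038]
eef_rot: [0.179, 0.984, -0.001, -0.003]
contact_force: [0.2, 0.4, -0.3]
opening: 0.996
finger_force: 0.0
t5.10 pos [0.4543 0.1785 0.1038] phi 1.2115 tilt [-0.006 -0.002 -1.   ] op 0.996 ff 0.0 F [ 0.2  0.4 -0.3] j6 -0.93
delta now [-0.0327 -0.0991  0.0041] az -0.6815 after turn [ 0.037  -0.0976  0.0041]
```

```bash
python3 -m inch '[{"x":-0.0109,"y":-0.033,"z":0,"ax":0,"ay":0,"az":0,"claw":1},{"x":-0.0109,"y":-0.033,"z":0,"ax":0,"ay":0,"az":0,"claw":1},{"x":-0.0109,"y":-0.033,"z":0,"ax":0,"ay":0,"az":0,"claw":1},{"x":0,"y":0,"z":0,"ax":0,"ay":0,"az":-0.114,"claw":1},{"x":0,"y":0,"z":0,"ax":0,"ay":0,"az":-0.114,"claw":1},{"x":0,"y":0,"z":0,"ax":0,"ay":0,"az":-0.114,"claw":1},{"x":0,"y":0,"z":0,"ax":0,"ay":0,"az":-0.114,"claw":1},{"x":0,"y":0,"z":0,"ax":0,"ay":0,"az":-0.114,"claw":1},{"x":0,"y":0,"z":0,"ax":0,"ay":0,"az":-0.112,"claw":1},{"x":0,"y":0,"z":0,"ax":0,"ay":0,"az":0,"claw":1}]'; python3 d.py .450 .0742 .028 1.893;  python3 - <<'E'
from h import *
im=snap("side","s2"); it=snap("top","t2")
for n,i in(("side",im),("top",it)):
    r=grid(n,i,(.4567,.1792),.031,"blue"); print(n,r[0],*[np.round(v,4) for v in r[1:4]],r[5])
E
```

```text
clock: 5.93
position: [0.4524, 0.075, 0.1054]
eef_rot: [-0.162, 0.987, -0.0, -0.0]
contact_force: [0.2, 0.4, -1.1]
opening: 0.999
finger_force: 0.0
t5.93 pos [0.4524 0.075  0.1054] phi 1.8953 tilt [-0. -0. -1.] op 0.999 ff 0.0 F [ 0.2  0.4 -1.1] j6 -1.83
delta now [ 0.0025 -0.      0.0774] az 0.0023 after turn [ 0.0025 -0.      0.0774]
side 3 [0.4581 0.1796] [0.4579 0.1799] 0.1778 ((0.4565231204032898, 0.16206377744674683), (0.1354805827140808, 0.06146993860602379), 87.0900650024414)
top 7 [0.4552 0.184 ] [0.4558 0.1792] -0.3621 ((0.4563187062740326, 0.18007607758045197), (0.04955195635557175, 0.05158612132072449), 69.59468841552734)
```

```bash
python3 -m inch '[{"x":0.0025,"y":0,"z":0.026,"ax":0,"ay":0,"az":0.0023,"claw":1},{"x":0,"y":0,"z":0.026,"ax":0,"ay":0,"az":0,"claw":1},{"x":0,"y":0,"z":0.016,"ax":0,"ay":0,"az":0,"claw":1},{"x":0,"y":0,"z":0.009,"ax":0,"ay":0,"az":0,"claw":1},{"x":0,"y":0,"z":0,"ax":0,"ay":0,"az":0,"claw":0.4},{"x":0,"y":0,"z":0,"ax":0,"ay":0,"az":0,"claw":0.4},{"x":0,"y":0,"z":0,"ax":0,"ay":0,"az":0,"claw":0.4},{"x":0,"y":0,"z":0,"ax":0,"ay":0,"az":0,"claw":0.4},{"x":0,"y":0,"z":0,"ax":0,"ay":0,"az":0,"claw":0.4},{"x":0,"y":0,"z":0,"ax":0,"ay":0,"az":0,"claw":0.4}]' 30; python3 d.py .4565 .1792 .1 1.214
```

```text
clock: 6.87
position: [0.4514, 0.0744, 0.0296]
eef_rot: [-0.159, 0.987, -0.0, 0.001]
contact_force: [-0.2, -0.5, 3.6]
opening: 0.573
finger_force: 31.5
t6.87 pos [0.4514 0.0744 0.0296] phi 1.8909 tilt [ 0.003  0.    -1.   ] op 0.573 ff 31.5 F [-0.2 -0.5  3.6] j6 -1.82
delta now [-0.038   0.0978 -0.0703] az 0.6769 after turn [ 0.0317  0.1001 -0.0703]
```

```bash
python3 -m inch '[{"x":0,"y":0,"z":-0.03,"ax":0,"ay":0,"az":0,"claw":0.4},{"x":0,"y":0,"z":-0.035,"ax":0,"ay":0,"az":0,"claw":0.4},{"x":-0.0095,"y":0.0245,"z":-0.005,"ax":0,"ay":0,"az":0,"claw":0.4},{"x":-0.0095,"y":0.0245,"z":0,"ax":0,"ay":0,"az":0,"claw":0.4},{"x":-0.0095,"y":0.0245,"z":0,"ax":0,"ay":0,"az":0,"claw":0.4},{"x":-0.0095,"y":0.0243,"z":0,"ax":0,"ay":0,"az":0,"claw":0.4},{"x":0,"y":0,"z":0,"ax":0,"ay":0,"az":0.113,"claw":0.4},{"x":0,"y":0,"z":0,"ax":0,"ay":0,"az":0.113,"claw":0.4},{"x":0,"y":0,"z":0,"ax":0,"ay":0,"az":0.113,"claw":0.4},{"x":0,"y":0,"z":0,"ax":0,"ay":0,"az":0.113,"claw":0.4},{"x":0,"y":0,"z":0,"ax":0,"ay":0,"az":0.113,"claw":0.4},{"x":0,"y":0,"z":0,"ax":0,"ay":0,"az":0.112,"claw":0.4},{"x":0,"y":0,"z":0,"ax":0,"ay":0,"az":0,"claw":0.4},{"x":0,"y":0,"z":0,"ax":0,"ay":0,"az":0,"claw":0.4}]'; python3 d.py .4565 .1792 .0605 1.214
```

```text
clock: 8.03
position: [0.4553, 0.179, 0.0986]
eef_rot: [0.176, 0.984, 0.0, 0.0]
contact_force: [-0.1, 0.4, -0.8]
opening: 0.573
finger_force: 31.7
t8.03 pos [0.4553 0.179  0.0986] phi 1.2169 tilt [ 0.  0. -1.] op 0.573 ff 31.7 F [-0.1  0.4 -0.8] j6 -0.93
delta now [-0.001   0.0006  0.0381] az 0.0029 after turn [-0.001   0.0006  0.0381]
```

```bash
python3 -m inch '[{"x":-0.001,"y":0.0006,"z":0.018,"ax":0,"ay":0,"az":0.0029,"claw":0.4},{"x":0,"y":0,"z":0.012,"ax":0,"ay":0,"az":0,"claw":0.4},{"x":0,"y":0,"z":0.005,"ax":0,"ay":0,"az":0,"claw":0.4},{"x":0,"y":0,"z":0.003,"ax":0,"ay":0,"az":0,"claw":0.4},{"x":0,"y":0,"z":0.0008,"ax":0,"ay":0,"az":0,"claw":0.4},{"x":0,"y":0,"z":0,"ax":0,"ay":0,"az":0,"claw":0.4}]'; python3 d.py .4565 .1792 .0605 1.214; python3 -m inch '[{"x":0,"y":0,"z":0,"ax":0,"ay":0,"az":0,"claw":0.65},{"x":0,"y":0,"z":0,"ax":0,"ay":0,"az":0,"claw":0.75},{"x":0,"y":0,"z":0,"ax":0,"ay":0,"az":0,"claw":1},{"x":0,"y":0,"z":0,"ax":0,"ay":0,"az":0,"claw":1},{"x":0,"y":0,"z":0,"ax":0,"ay":0,"az":0,"claw":1}]';python3 d.py .4565 .1792 .032 1.214
```

```text
clock: 8.53
position: [0.4555, 0.179, 0.0607]
eef_rot: [0.178, 0.984, -0.001, -0.002]
contact_force: [-5.2, -1.6, 8.0]
opening: 0.573
finger_force: 32.6
t8.53 pos [0.4555 0.179  0.0607] phi 1.2128 tilt [-0.004 -0.001 -1.   ] op 0.573 ff 32.6 F [-5.2 -1.6  8. ] j6 -0.93
delta now [-0.0009  0.0006  0.0002] az -0.0012 after turn [-0.0009  0.0006  0.0002]
clock: 8.95
position: [0.4567, 0.1793, 0.0597]
eef_rot: [0.179, 0.984, 0.0, 0.0]
contact_force: [0.4, -0.1, 0.2]
opening: 0.999
finger_force: 0.0
t8.95 pos [0.4567 0.1793 0.0597] phi 1.2114 tilt [ 0.  0. -1.] op 0.999 ff 0.0 F [ 0.4 -0.1  0.2] j6 -0.93
delta now [ 0.0002 -0.0002  0.0277] az -0.0026 after turn [ 0.0002 -0.0002  0.0277]
```

```bash
python3 -m inch '[{"x":0,"y":0,"z":0.014,"ax":0,"ay":0,"az":0,"claw":1},{"x":0,"y":0,"z":0.0115,"ax":0,"ay":0,"az":-0.0026,"claw":1},{"x":0,"y":0,"z":0,"ax":0,"ay":0,"az":0,"claw":0.68},{"x":0,"y":0,"z":0,"ax":0,"ay":0,"az":0,"claw":0.62},{"x":0,"y":0,"z":0,"ax":0,"ay":0,"az":0,"claw":0.58},{"x":0,"y":0,"z":0,"ax":0,"ay":0,"az":0,"claw":0.54},{"x":0,"y":0,"z":0,"ax":0,"ay":0,"az":0,"claw":0.5},{"x":0,"y":0,"z":0,"ax":0,"ay":0,"az":0,"claw":0.5}]' 20; python3 d.py .4565 .1792 .032 1.214; python3 -m inch '[{"x":0,"y":0,"z":0,"ax":0,"ay":0,"az":0,"claw":0.65},{"x":0,"y":0,"z":0,"ax":0,"ay":0,"az":0,"claw":0.75},{"x":0,"y":0,"z":0,"ax":0,"ay":0,"az":0,"claw":1},{"x":0,"y":0,"z":0,"ax":0,"ay":0,"az":0,"claw":1},{"x":0,"y":0,"z":-0.03,"ax":0,"ay":0,"az":0,"claw":1},{"x":0,"y":0,"z":-0.03,"ax":0,"ay":0,"az":0,"claw":1}]'; python3 -m inch '[{"x":0,"y":0,"z":0,"ax":0,"ay":0,"az":0.121,"claw":1},{"x":0,"y":0,"z":0,"ax":0,"ay":0,"az":0.121,"claw":1},{"x":0,"y":0,"z":0,"ax":0,"ay":0,"az":0.121,"claw":1},{"x":0,"y":0,"z":0,"ax":0,"ay":0,"az":0.121,"claw":1},{"x":0,"y":0,"z":0,"ax":0,"ay":0,"az":0.121,"claw":1},{"x":0,"y":0,"z":0,"ax":0,"ay":0,"az":0.121,"claw":1},{"x":0,"y":0,"z":0,"ax":0,"ay":0,"az":0.121,"claw":1},{"x":0,"y":0,"z":0,"ax":0,"ay":0,"az":0.121,"claw":1},{"x":0,"y":0,"z":0,"ax":0,"ay":0,"az":0.121,"claw":1},{"x":0,"y":0,"z":0,"ax":0,"ay":0,"az":0.121,"claw":1},{"x":0,"y":0,"z":0,"ax":0,"ay":0,"az":0.121,"claw":1},{"x":0,"y":0,"z":0,"ax":0,"ay":0,"az":0.121,"claw":1},{"x":0,"y":0,"z":0,"ax":0,"ay":0,"az":0.119,"claw":1},{"x":0,"y":0,"z":0,"ax":0,"ay":0,"az":0,"claw":1}]'; python3 d.py .4563 .1792 .034 -.357
```

```text
clock: 9.62
position: [0.4566, 0.1793, 0.0343]
eef_rot: [0.178, 0.984, 0.0, 0.0]
contact_force: [-0.3, -0.4, -1.8]
opening: 0.583
finger_force: 23.9
t9.62 pos [0.4566 0.1793 0.0343] phi 1.2139 tilt [ 0.  0. -1.] op 0.583 ff 23.9 F [-0.3 -0.4 -1.8] j6 -0.93
delta now [ 0.     -0.0001  0.0023] az -0.0001 after turn [ 0.     -0.0001  0.0023]
clock: 10.12
position: [0.4542, 0.1786, 0.0928]
eef_rot: [0.178, 0.984, -0.001, -0.003]
contact_force: [0.8, 0.3, -0.1]
opening: 0.996
finger_force: 0.0
clock: 11.28
position: [0.4566, 0.1793, 0.0942]
eef_rot: [0.822, 0.569, 0.0, 0.0]
contact_force: [-0.0, 0.0, -0.4]
opening: 0.999
finger_force: 0.0
t11.28 pos [0.4566 0.1793 0.0942] phi -0.3592 tilt [ 0.  0. -1.] op 0.999 ff 0.0 F [-0.   0.  -0.4] j6 0.64
delta now [-0.0002 -0.0002  0.0602] az -0.0022 after turn [-0.0002 -0.0002  0.0602]
```

```bash
python3 -m inch '[{"x":0,"y":0,"z":0.024,"ax":0,"ay":0,"az":-0.0022,"claw":1},{"x":0,"y":0,"z":0.022,"ax":0,"ay":0,"az":0,"claw":1},{"x":0,"y":0,"z":0.014,"ax":0,"ay":0,"az":0,"claw":1},{"x":0,"y":0,"z":0,"ax":0,"ay":0,"az":0,"claw":0.68},{"x":0,"y":0,"z":0,"ax":0,"ay":0,"az":0,"claw":0.62},{"x":0,"y":0,"z":0,"ax":0,"ay":0,"az":0,"claw":0.58},{"x":0,"y":0,"z":0,"ax":0,"ay":0,"az":0,"claw":0.54},{"x":0,"y":0,"z":0,"ax":0,"ay":0,"az":0,"claw":0.5},{"x":0,"y":0,"z":0,"ax":0,"ay":0,"az":0,"claw":0.5}]'; python3 d.py .4565 .1792 .034 -.357; python3 -m inch '[{"x":0,"y":0,"z":0,"ax":0,"ay":0,"az":0,"claw":0.65},{"x":0,"y":0,"z":0,"ax":0,"ay":0,"az":0,"claw":0.75},{"x":0,"y":0,"z":0,"ax":0,"ay":0,"az":0,"claw":1},{"x":0,"y":0,"z":0,"ax":0,"ay":0,"az":0,"claw":1},{"x":0,"y":0,"z":-0.03,"ax":0,"ay":0,"az":0,"claw":1},{"x":0,"y":0,"z":-0.035,"ax":0,"ay":0,"az":0,"claw":1},{"x":0,"y":0,"z":-0.035,"ax":0,"ay":0,"az":0,"claw":1},{"x":0,"y":0,"z":-0.035,"ax":0,"ay":0,"az":0,"claw":1}]'; python3 d.py .46 -.1 .17
```

```text
clock: 12.03
position: [0.4574, 0.1795, 0.035]
eef_rot: [0.821, 0.571, 0.001, 0.0]
contact_force: [0.8, -0.3, -0.1]
opening: 0.583
finger_force: 23.2
t12.03 pos [0.4574 0.1795 0.035 ] phi -0.3546 tilt [ 0.002  0.001 -1.   ] op 0.583 ff 23.2 F [ 0.8 -0.3 -0.1] j6 0.64
delta now [-0.0006 -0.0008  0.001 ] az 0.0024 after turn [-0.0006 -0.0008  0.001 ]
clock: 12.7
position: [0.4559, 0.1791, 0.1702]
eef_rot: [0.821, 0.571, -0.001, -0.0]
contact_force: [0.7, 0.6, -0.2]
opening: 1.001
finger_force: 0.0
t12.70 pos [0.4559 0.1791 0.1702] phi -0.3550 tilt [-0.001 -0.    -1.   ] op 1.001 ff 0.0 F [ 0.7  0.6 -0.2] j6 0.64
delta now [-0.2603  0.1008  0.0003] az 0.0000 after turn [-0.2603  0.1008  0.0003]
```

```bash
python3 - <<'E'
from h import *
I={"top":snap("top","t3"),"side":snap("side","s3")}
P=[]
for n,z,c0 in(("side",.1,[.511,-.188,.09]),("side",.03,[.4567,.1792,.03]),("top",.1,[.511,-.188,.09]),("top",.045,[.4567,.1792,.045])):
    c=proj(n,[c0])[0].astype(int); h=(26,34) if n=="side" else (20,27)
    y,x=c[1]-h[0],c[0]-h[1]; print(n,"origin",x,y,"scale",400/(2*h[1]))
    P.append(cv2.resize(I[n][y:y+2*h[0],x:x+2*h[1],::-1],(400,300),interpolation=cv2.INTER_CUBIC))
cv2.imwrite("pics/m3.png",np.vstack([np.hstack(P[:2]),np.hstack(P[2:])]))
E
python3 d.py .511 -.188 .15 .2215
```

```text
side origin 298 136 scale 5.882352941176471
side origin 331 221 scale 5.882352941176471
top origin 382 194 scale 7.407407407407407
top origin 249 211 scale 7.407407407407407
t12.80 pos [0.4614 0.1808 0.1756] phi -0.3549 tilt [ 0.013  0.004 -1.   ] op 0.999 ff 0.0 F [ 0.4 -0.2 -0. ] j6 0.64
delta now [-0.3288  0.1743  0.0248] az -0.5764 after turn [-0.3707 -0.033   0.0248]
```

View pics/m3.png

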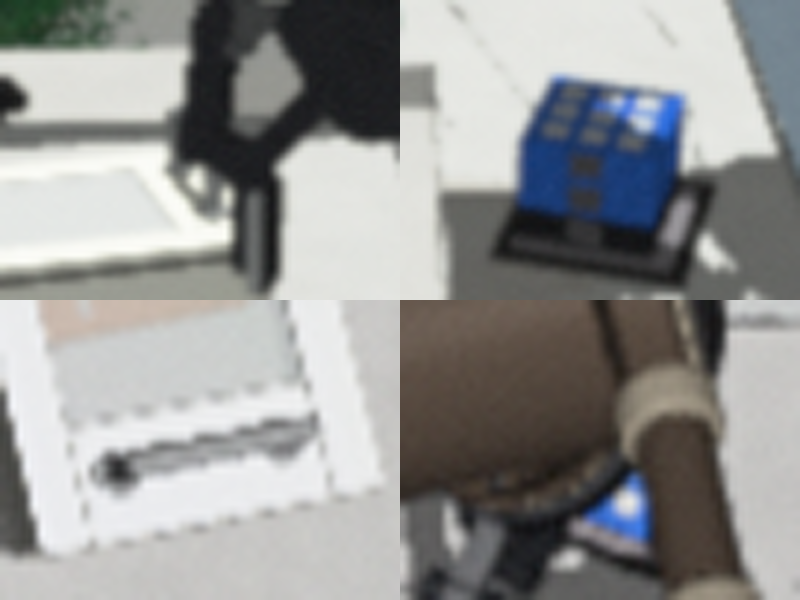

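The stack looks flush in the side crop, with the blue block on the black tray at about (430,253) in the full picture. In the top view the bar runs from about (396.2,216.4) to (424.7,210.7).

```bash
python3 - <<'E'
from h import *
a=onz("top",[(396.2,216.4),(424.7,210.7)],.1); print(a.round(4),a.mean(0).round(4),np.hypot(*(a[0]-a[1])[:2]))
print(np.arctan2(*(a[1]-a[0])[:2]))
E
python3 -m inch '[{"x":-0.0329,"y":0.0174,"z":0,"ax":0,"ay":0,"az":0,"claw":1},{"x":-0.0329,"y":0.0174,"z":0,"ax":0,"ay":0,"az":0,"claw":1},{"x":-0.0329,"y":0.0174,"z":0,"ax":0,"ay":0,"az":0,"claw":1},{"x":-0.0329,"y":0.0174,"z":0,"ax":0,"ay":0,"az":0,"claw":1},{"x":-0.0329,"y":0.0174,"z":0,"ax":0,"ay":0,"az":0,"claw":1},{"x":-0.0329,"y":0.0174,"z":0,"ax":0,"ay":0,"az":0,"claw":1},{"x":-0.0329,"y":0.0174,"z":0,"ax":0,"ay":0,"az":0,"claw":1},{"x":-0.0329,"y":0.0174,"z":0,"ax":0,"ay":0,"az":0,"claw":1},{"x":-0.0329,"y":0.0174,"z":0,"ax":0,"ay":0,"az":0,"claw":1},{"x":-0.0329,"y":0.0174,"z":0,"ax":0,"ay":0,"az":0,"claw":1},{"x":0,"y":0,"z":0,"ax":0,"ay":0,"az":-0.116,"claw":1},{"x":0,"y":0,"z":0,"ax":0,"ay":0,"az":-0.115,"claw":1},{"x":0,"y":0,"z":0,"ax":0,"ay":0,"az":-0.115,"claw":1},{"x":0,"y":0,"z":0,"ax":0,"ay":0,"az":-0.115,"claw":1},{"x":0,"y":0,"z":0,"ax":0,"ay":0,"az":-0.115,"claw":1},{"x":0,"y":0,"z":0,"ax":0,"ay":0,"az":0,"claw":1},{"x":0,"y":0,"z":0,"ax":0,"ay":0,"az":0,"claw":1}]'; python3 d.py .511 -.188 .107 .2215
```

```text
[[ 0.5028 -0.1489  0.1   ]
 [ 0.5207 -0.227   0.1   ]] [ 0.5118 -0.188   0.1   ] 0.08007981653975185
2.915951438678902
clock: 14.22
position: [0.5048, -0.1895, 0.1683]
eef_rot: [0.626, 0.78, -0.0, -0.001]
contact_force: [-0.6, 0.3, 0.3]
opening: 0.999
finger_force: 0.0
t14.22 pos [ 0.5048 -0.1895  0.1683] phi 0.2180 tilt [-0.001  0.001 -1.   ] op 0.999 ff 0.0 F [-0.6  0.3  0.3] j6 -0.66
delta now [0.     0.0064 0.0613] az -0.0035 after turn [0.     0.0064 0.0613]
```

```bash
python3 -m inch '[{"x":0,"y":0.0069,"z":0.02,"ax":0,"ay":0,"az":-0.0035,"claw":1},{"x":0,"y":0,"z":0.02,"ax":0,"ay":0,"az":0,"claw":1},{"x":0,"y":0,"z":0.014,"ax":0,"ay":0,"az":0,"claw":0.6},{"x":0,"y":0,"z":0.007,"ax":0,"ay":0,"az":0,"claw":0.5},{"x":0,"y":0,"z":0,"ax":0,"ay":0,"az":0,"claw":0.4},{"x":0,"y":0,"z":0,"ax":0,"ay":0,"az":0,"claw":0.32},{"x":0,"y":0,"z":0,"ax":0,"ay":0,"az":0,"claw":0.25},{"x":0,"y":0,"z":0,"ax":0,"ay":0,"az":0,"claw":0.25}]' 25; python3 d.py .5118 -.188 .107 .2215
python3 - <<'E'
from h import *
I={"top":snap("top","t4"),"side":snap("side","s4")}
P=[]
for n in I:
    c=proj(n,[[.511,-.188,.1]])[0].astype(int); h=(36,48) if n=="side" else (27,36)
    y,x=c[1]-h[0],c[0]-h[1]
    P.append(cv2.resize(I[n][y:y+2*h[0],x:x+2*h[1],::-1],(400,300),interpolation=cv2.INTER_CUBIC))
cv2.imwrite("pics/m4.png",np.hstack(P))
E
```

```text
clock: 14.88
position: [0.513, -0.1886, 0.1094]
eef_rot: [0.624, 0.782, 0.0, 0.001]
contact_force: [-0.2, -0.5, -0.1]
opening: 0.251
finger_force: 0.0
t14.88 pos [ 0.513  -0.1886  0.1094] phi 0.2241 tilt [ 0.002 -0.001 -1.   ] op 0.251 ff 0.0 F [-0.2 -0.5 -0.1] j6 -0.66
delta now [ 0.0009 -0.001   0.0024] az 0.0026 after turn [ 0.0008 -0.001   0.0024]
```

View pics/m4.png

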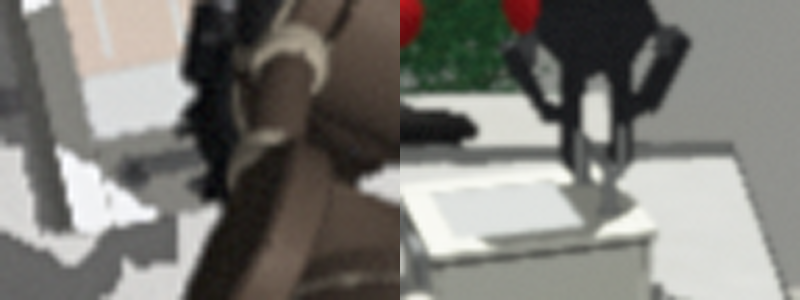

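The side view shows the bar between the two finger tips, at about (595,165) in the crop. I'll close on it now.

```bash
python3 -m inch '[{"x":0,"y":0,"z":0.002,"ax":0,"ay":0,"az":0,"claw":0.18},{"x":0,"y":0,"z":0,"ax":0,"ay":0,"az":0,"claw":0.14},{"x":0,"y":0,"z":0,"ax":0,"ay":0,"az":0,"claw":0.1},{"x":0,"y":0,"z":0,"ax":0,"ay":0,"az":0,"claw":0},{"x":0,"y":0,"z":0,"ax":0,"ay":0,"az":0,"claw":0},{"x":0,"y":0,"z":0,"ax":0,"ay":0,"az":0,"claw":0}]' 60; python3 d.py .5118 -.188 .107 .2215
```

```text
clock: 15.48
position: [0.5125, -0.1881, 0.1065]
eef_rot: [0.623, 0.782, 0.0, 0.0]
contact_force: [2.0, 0.9, 1.7]
opening: 0.086
finger_force: 58.6
t15.48 pos [ 0.5125 -0.1881  0.1065] phi 0.2245 tilt [ 0.001 -0.    -1.   ] op 0.086 ff 58.6 F [2.  0.9 1.7] j6 -0.66
delta now [ 0.0003 -0.0006 -0.0005] az 0.0030 after turn [ 0.0003 -0.0006 -0.0005]
```

```bash
for i in 1; do python3 -m inch '[{"x":0,"y":0.0003,"z":-0.0008,"ax":0.006,"ay":0,"az":0,"claw":0},{"x":0,"y":0.0003,"z":-0.0008,"ax":0.006,"ay":0,"az":0,"claw":0},{"x":0,"y":0.0003,"z":-0.0008,"ax":0.006,"ay":0,"az":0,"claw":0},{"x":0,"y":0.0003,"z":-0.0008,"ax":0.006,"ay":0,"az":0,"claw":0},{"x":0,"y":0.0003,"z":-0.0008,"ax":0.006,"ay":0,"az":0,"claw":0},{"x":0,"y":0,"z":0,"ax":0,"ay":0,"az":0,"claw":0}]'; done; python3 d.py .5118 -.188 .107 .2215
```

```text
clock: 15.98
position: [0.5128, -0.1879, 0.1072]
eef_rot: [0.623, 0.782, -0.012, -0.01]
contact_force: [5.9, -3.2, -16.3]
opening: 0.093
finger_force: 58.7
t15.98 pos [ 0.5128 -0.1879  0.1072] phi 0.2250 tilt [-0.031 -0.007 -0.999] op 0.093 ff 58.7 F [  5.9  -3.2 -16.3] j6 -0.63
delta now [ 0.0002 -0.001   0.0002] az 0.0035 after turn [ 0.0002 -0.001   0.0002]
```

```bash
python3 -m inch '[{"x":0,"y":0.0003,"z":-0.0008,"ax":0.006,"ay":0,"az":0,"claw":0},{"x":0,"y":0.0003,"z":-0.0008,"ax":0.006,"ay":0,"az":0,"claw":0},{"x":0,"y":0.0003,"z":-0.0008,"ax":0.006,"ay":0,"az":0,"claw":0},{"x":0,"y":0.0003,"z":-0.0008,"ax":0.006,"ay":0,"az":0,"claw":0},{"x":0,"y":0,"z":0,"ax":0,"ay":0,"az":0,"claw":0}]'; python3 d.py .5118 -.188 .107 .2215;  python3 -m inch '[{"x":0,"y":0.0003,"z":-0.0008,"ax":0.006,"ay":0,"az":0,"claw":0},{"x":0,"y":0.0003,"z":-0.0008,"ax":0.006,"ay":0,"az":0,"claw":0},{"x":0,"y":0.0003,"z":-0.0008,"ax":0.006,"ay":0,"az":0,"claw":0},{"x":0,"y":0.0003,"z":-0.0008,"ax":0.006,"ay":0,"az":0,"claw":0},{"x":0,"y":0,"z":0,"ax":0,"ay":0,"az":0,"claw":0}]'; python3 d.py .5118 -.188 .107 .2215
```

```text
clock: 16.4
position: [0.5133, -0.1878, 0.1082]
eef_rot: [0.623, 0.782, -0.022, -0.018]
contact_force: [7.4, -5.0, -26.0]
opening: 0.094
finger_force: 58.3
t16.40 pos [ 0.5133 -0.1878  0.1082] phi 0.2252 tilt [-0.056 -0.013 -0.998] op 0.094 ff 58.3 F [  7.4  -5.  -26. ] j6 -0.61
delta now [ 0.0001 -0.0014  0.0013] az 0.0037 after turn [ 0.0001 -0.0014  0.0013]
clock: 16.82
position: [0.5152, -0.1874, 0.1133]
eef_rot: [0.623, 0.781, -0.031, -0.025]
contact_force: [4.0, -2.3, -11.1]
opening: 0.092
finger_force: 60.0
t16.82 pos [ 0.5152 -0.1874  0.1133] phi 0.2249 tilt [-0.079 -0.018 -0.997] op 0.092 ff 60.0 F [  4.   -2.3 -11.1] j6 -0.59
delta now [ 0.0002 -0.0029  0.0065] az 0.0034 after turn [ 0.0002 -0.0029  0.0065]
```

```bash
python3 -m inch '[{"x":0,"y":0.0004,"z":-0.001,"ax":0.008,"ay":0,"az":0,"claw":0},{"x":0,"y":0.0004,"z":-0.001,"ax":0.008,"ay":0,"az":0,"claw":0},{"x":0,"y":0.0004,"z":-0.001,"ax":0.008,"ay":0,"az":0,"claw":0},{"x":0,"y":0.0004,"z":-0.001,"ax":0.008,"ay":0,"az":0,"claw":0},{"x":0,"y":0.0004,"z":-0.001,"ax":0.008,"ay":0,"az":0,"claw":0},{"x":0,"y":0.0004,"z":-0.0011,"ax":0.008,"ay":0,"az":0,"claw":0},{"x":0,"y":0.0004,"z":-0.0011,"ax":0.008,"ay":0,"az":0,"claw":0},{"x":0,"y":0.0004,"z":-0.0011,"ax":0.008,"ay":0,"az":0,"claw":0},{"x":0,"y":0.0004,"z":-0.0011,"ax":0.008,"ay":0,"az":0,"claw":0},{"x":0,"y":0.0004,"z":-0.0011,"ax":0.008,"ay":0,"az":0,"claw":0},{"x":0,"y":0.0004,"z":-0.0011,"ax":0.008,"ay":0,"az":0,"claw":0},{"x":0,"y":0.0004,"z":-0.0011,"ax":0.008,"ay":0,"az":0,"claw":0},{"x":0,"y":0.0004,"z":-0.0011,"ax":0.008,"ay":0,"az":0,"claw":0},{"x":0,"y":0.0004,"z":-0.0011,"ax":0.008,"ay":0,"az":0,"claw":0},{"x":0,"y":0,"z":0,"ax":0,"ay":0,"az":0,"claw":0},{"x":0,"y":0,"z":0,"ax":0,"ay":0,"az":0,"claw":0},{"x":0,"y":0,"z":0,"ax":0,"ay":0,"az":0,"claw":0}]'; python3 d.py .5240 -.185 .1315 .2215
```

```text
clock: 18.23
position: [0.5238, -0.1855, 0.1314]
eef_rot: [0.621, 0.778, -0.074, -0.059]
contact_force: [0.2, -1.0, -6.4]
opening: 0.089
finger_force: 60.6
t18.23 pos [ 0.5238 -0.1855  0.1314] phi 0.2244 tilt [-0.184 -0.042 -0.982] op 0.089 ff 60.6 F [ 0.2 -1.  -6.4] j6 -0.53
delta now [ 0.0004  0.0002 -0.0001] az 0.0029 after turn [ 0.0004  0.0002 -0.0001]
```

```bash
python3 - <<'E'
from h import *
im=snap("side","s5")
cv2.imwrite("pics/s5c.png",cv2.resize(im[120:290,240:450,::-1],(741,600),interpolation=cv2.INTER_CUBIC))
E
python3 d.py .5240 -.185 .1315 .2215
```

```text
t18.28 pos [ 0.5239 -0.1855  0.1314] phi 0.2243 tilt [-0.184 -0.042 -0.982] op 0.095 ff 60.7 F [ 0.9 -0.5 -5.1] j6 -0.53
delta now [ 0.0004  0.0002 -0.0001] az 0.0028 after turn [ 0.0004  0.0002 -0.0001]
```

View pics/s5c.png

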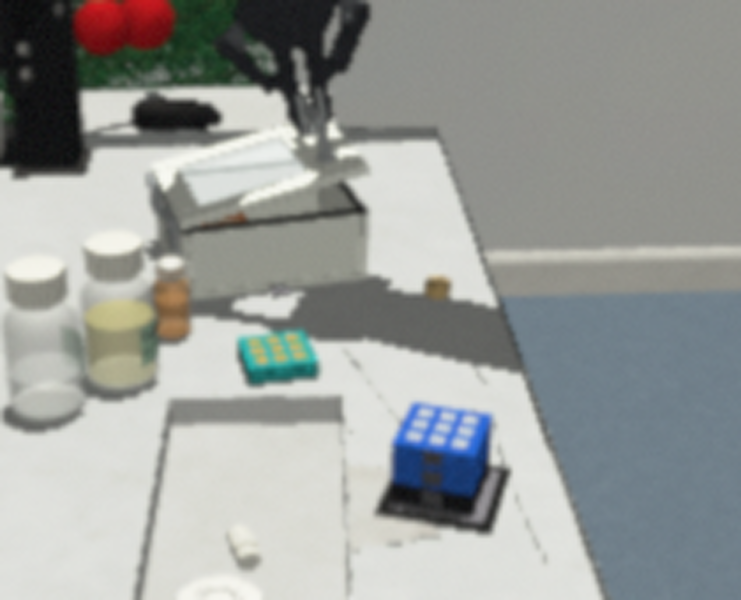

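The lid is ajar by about 3 cm with its front edge at (368,172) in the crop. The stack is flush at (440,450), and the bottles, vial and nut are untouched.

```bash
python3 -c "
from plant import order; print(order.hand_in())"
```

```text
the job is handed in; nothing more can be done
None
```

The job is handed in at about 18 s: both blue trays are piled flush on the black tray, and the gripper is still holding the dry box lid ajar at about 3 cm (0.2 rad).

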